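Clear the stripped corn cobs into the board's scrap tray

TASK

The chopping board stands over a steel scrap tray that pulls out by its handle at the left-hand end (as the robot sees it). Pull the tray out, clear the three stripped corn cobs off the board into it, and push the tray fully home again with the cobs inside. Leave the whole ear of corn and the ginger lying where they are on the board, and do not knock the grater or the spoon rest beside the board.

Things in the scene. Friction and masses are not known exactly. Their poses are not given: they have to be found in the camera images.
- board: Dark ironwood chopping board, 280 (its x) x 420 (its y) x 40 mm, on a fixed stand: top 110 mm, underside 70 mm above the counter. Origin: centre of the footprint at counter height; x across, y along the board (roughly to the robot's right), z up. It cannot move. The tray slides out from under its -y end; the other sides under the board are closed.
- tray (a joint): Scrap tray's travel in m: 0 = fully home, 0.17 = fully out along the board's -y. Stops at both ends, no latch, about 1.5 N friction, stays where left; may start up to 20 mm ajar. The board covers the tray except for the part pulled out: at travel q the uncovered opening is q + 11 mm long (y) and 218 mm wide (x).
- tray_in (a point): Centre of the tray's inner floor, 10 mm above the counter; moves with the tray, axes as the board's. Open-topped thin steel box, inside 218 mm (x) by 372 mm (y), rim 62 mm above the counter. Its front (-y) face is 193 mm from this point and stands 15 mm beyond the board's end when home. What lies in it must stay below the board's underside (70 mm) to go home.
- tray_handle (a point): Middle of the tray's handle: a level round steel bar 10 mm thick, 120 mm long along the board's x, 52 mm above the counter, its centre 45 mm in front of the tray's front and 60 mm beyond the board's end when home; a leg at each end joins it to the tray. Free space in front, above and below.
- cob1: Stripped corn cob, pale straw, a straight eight-sided stick 125 mm long and 30 mm across its flats, 60 g. Lies on the board, among the other things there. Origin: its centre (15 mm above the board's top at the start); x along the cob.
- cob2: Stripped corn cob like cob1, 105 mm long and 32 mm across. Origin: its centre; x along the cob.
- cob3: Stripped corn cob like cob1, 85 mm long and 30 mm across. Origin: its centre; x along the cob.
- ear: Whole ear of corn with its kernels on, clearly thicker and longer than the cobs: 180 mm long with its stalk stub, 45 mm thick, tapering to a point at +x. Stays on the board. Origin: on its axis near mid-length, 22 mm above the board's top; x along it.
- ginger: Hand of ginger with short knobs, about 115 mm by 75 mm by 38 mm high. Stays on the board. Origin: under its middle, on the board's top; x along it.
- grater: Flat stainless-steel ginger grater, 235 mm by 80 mm by 14 mm, loose on the counter to the right of the board; leave alone. Origin: underside, near its middle; x away from the handle.
- spoon_rest: Blue ceramic spoon rest, a dish 100 mm across and 16 mm high with a 125 mm long tongue along its -x, on the counter to the right of the board; leave alone. Origin: under the dish's centre.

How it is judged:
On the way, in this order (a step that is already met when the one before it is completed fails the run):
1. the tray is pulled out at least 60 mm (value of joint tray above 0.06 m), for 0.1 s.
2. all three cobs are in the tray (x of cob1 in the frame of tray_in between -0.11 and 0.11 m and y of cob1 in the frame of tray_in between -0.187 and 0.187 m and z of cob1 in the frame of tray_in between 0 and 0.056 m and x of cob2 in the frame of tray_in between -0.11 and 0.11 m and y of cob2 in the frame of tray_in between -0.187 and 0.187 m and z of cob2 in the frame of tray_in between 0 and 0.056 m and x of cob3 in the frame of tray_in between -0.11 and 0.11 m and y of cob3 in the frame of tray_in between -0.187 and 0.187 m and z of cob3 in the frame of tray_in between 0 and 0.056 m), for 0.2 s.
At the end, for the whole second after the job is handed in: The tray is home (within 8 mm of its stop) and still, all three cobs lie at rest inside it, the whole ear and the ginger are still on top of the board, and the ear, ginger, grater and spoon rest are each less than 40 mm from where they were (all of step 2 and value of joint tray below 0.008 m and velocity of joint tray between -0.01 and 0.01 m/s and linear speed of each of cob1, cob2, cob3 below 0.02 m/s and z of each of ear, ginger in the frame of board above 0.1 m and distance of each of ear, ginger, grater, spoon_rest from where it was at the start of the episode below 0.04 m); the robot touches nothing.
It fails at once if the whole ear is shifted by more than 40 mm (distance of ear from where it was at the start of the episode above 0.04 m).
It fails at once if the ginger is shifted by more than 40 mm (distance of ginger from where it was at the start of the episode above 0.04 m).
It fails at once if the grater or the spoon rest is shifted by more than 40 mm (distance of any of grater, spoon_rest from where it was at the start of the episode above 0.04 m).
It also fails if it takes over 72 s, if anything falls off the work surface, if the arm or the gripper's body presses on something with over 40 N, if the wrist force passes 120 N, or if a joint passes its speed limit or range.

ROBOT

A 6-joint arm with a two-finger parallel gripper is mounted at the origin on the work surface. World frame = base frame: x ahead of the robot, y to its left, z up, the work surface at z = 0. Lengths are in m, angles in rad, forces in N, time in s.
With the tool pointing down it reaches from about 0.25 to 0.725 m from the base axis. Payload 9.7 kg.
Tool frame: the origin (TCP) lies between the finger pads; the fingertips stand 25 mm ahead of it and the grasp point (between the pads) lies 6 mm ahead of it; z points along the fingers, y is the direction in which the jaws open and shut (so a half turn about z gives the same grasp; the last joint's range is limited). The gripper opens to 85 mm and grips with 20 to 120 N. Pads are 22 mm wide; open, the fingers measure 114 mm over their backs; the gripper's body (76 mm by 85 mm) begins 54 mm behind the grasp point. The pads swing forward as they close: fully open they stand 13 mm farther back than shut.
Start: joints at [1.282, 0.087, 0.176, 1.66, 0, 1.571], TCP at [0.157, 0.527, 0.256] pointing down, gripper open.
Joint ranges: [-3.13, 3.13], [-0.85, 1.81], [-1.15, 1.24], [-2.2, 2.28], [-1.44, 1.52], [-3.14, 3.14]. Speed limits (rad/s): [2.22, 2.22, 2.57, 3.14, 3.14, 3.14].

INTERFACE

Orientations are given as a unit quaternion [x, y, z, w].
In Python, from station import * gives the robot as it stands.
- The arm moves only by the tool apply_moves, never from a script. Its argument "moves" is one flat list of numbers, 7 for each row, row after row: the turn, a rotation vector about the tool's x, y, z in degrees, then the shift along the tool's x, y, z in cm, then the finger opening in cm, from 0 to 8.54. A call has 1 to 12 rows; each row shifts and turns the pose as measured when the row begins, along the tool's axes as they then stand; what a row does not reach is not made up. A row lasts 1/12 s, in which the tool goes at most 41.7 mm and 7.16 degrees, less where a joint would pass 70% of its speed; a pose out of reach is approached as far as the arm can. A call with a gripper value outside its range is refused whole. The fingers move at their own pace and stop on an object; "squeeze" is the grip in N (left out, the last holds). Time passes only in rows, so rows that do not move let the fingers close. It gives the time, the measured TCP pose, the force and the opening at its end, in the units of the state.
- state(): the state, without advancing time (a new reading comes with each control period).
- camera(name): name is "scene" or "top" or "wrist"; returns the picture (480x640x3 uint8, red, green, blue); there is no depth.
- calibration(name): a dict with "vertical_fov" (degrees; the focal length in pixels is half the picture's height over the tangent of half this angle, whatever the lens; pixels are square), "cx", "cy" (the principal point, pixels), "k1" (the pictures are not rectified: a ray, as slopes to the right and down, at radius r is drawn at 1 + k1 r^2 times it, then the intrinsics apply), "extrinsics" (4x4, takes a point from camera to world coordinates); the wrist camera has in their place "T_tool_cam" (4x4, takes a point from camera to tool coordinates, whose origin is the TCP and whose axes are the flange's). Camera axes: x right, y down, z forward; pixel columns grow to the right and rows downward; lengths in m; the calibration is good to about 2 mm. A picture is of the moment at which its call begins: read the wrist's pose just before it. calibration takes no time and is no camera call.
- hand_in(): hands the job in, once; it reports no verdict.
The state is a dict: "clock": time; "joints": joint angles; "joint_vel": joint speeds; "tau": joint torques, N m; "tcp_pos": TCP position; "orientation": TCP orientation; "wrist_force": force on the tool from outside, world axes, zero at the start; "ft_torque": the same for the moment, N m; "opening": opening from 0.0 (shut) to 1.0 (fully open).
Only numpy, scipy, OpenCV 4.12 (cv2) and the standard library are available. Lean on these libraries where they do the work, as an engineer would, in place of code of your own. Each camera call takes 0.05 s, during which the arm holds its last target. There are 200 camera calls.

## Working session

There is one attempt and no reset: what is moved stays moved. The work goes in short steps, Python scripts to look and compute and a tool call to move; the robot and the scene stay as the last step left them, time stands still between calls to the robot, and variables do not carry over. Pictures are saved under pics/ and viewed, about 8 in all and at most 12, crops included, and the job is handed in when it is done.

Besides the shell and the picture viewer there is one more tool, called after "Emit:" by a JSON object that holds its "api" and its "payload", one argument or row to a line. apply_moves: Moves the arm, as the interface text tells. Its arguments: {"type":"object","properties":{"moves":{"type":"array","items":{"type":"number"}},"squeeze":{"type":"number"}},"required":["moves"]}

```bash
ls; mkdir -p pics; cat > h.py <<'E'
from station import *
import numpy as np, cv2
from scipy.spatial.transform import Rotation as R
def cam(n):
    c=calibration(n); f=240/np.tan(np.radians(c["vertical_fov"])/2)
    if "extrinsics" in c: T=np.array(c["extrinsics"])
    else:
        s=state(); M=np.eye(4); M[:3,:3]=R.from_quat(s["orientation"]).as_matrix(); M[:3,3]=s["tcp_pos"]; T=M@np.array(c["T_tool_cam"])
    return c,f,T
def px2w(n,uv,z,C=None):
    c,f,T=C or cam(n); out=[]
    for u,v in uv:
        d=np.array([(u-c["cx"])/f,(v-c["cy"])/f]); s=d.copy()
        for _ in range(20): s=d/(1+c["k1"]*(s@s))
        r=T[:3,:3]@np.array([s[0],s[1],1]); t=(z-T[2,3])/r[2]; out.append((T[:3,3]+t*r))
    return np.array(out)
def snap(n,name,crop=None,k=1):
    C=cam(n); im=camera(n)[:,:,::-1]
    if crop: x0,y0,x1,y1=crop; im=im[y0:y1,x0:x1]
    if k!=1: im=cv2.resize(im,None,fx=k,fy=k,interpolation=cv2.INTER_CUBIC)
    cv2.imwrite(f"pics/{name}.png",im); return C
E
python3 - <<'E'
from h import *
snap("top","top0"); snap("scene","scene0")
print(calibration("top")); print(state())
E
```

```text
pics
{'vertical_fov': 54.31516757048434, 'cx': 311.6617552826107, 'cy': 239.18263513413623, 'k1': -0.02051063944815517, 'extrinsics': array([[ 0.00584583, -0.98469564,  0.17418472,  0.31704977],
       [-0.99990543, -0.00792432, -0.01123962, -0.12032401],
       [ 0.01244791, -0.17410254, -0.98464885,  1.00448959],
       [ 0.        ,  0.        ,  0.        ,  1.        ]])}
{'clock': 0.1, 'joints': array([ 1.28196655e+00,  8.74148335e-02,  1.75264948e-01,  1.65980143e+00,
       -6.03230581e-06,  1.57077487e+00]), 'joint_vel': array([-0.00053927, -0.00128386,  0.00188452,  0.00175784,  0.00095501,
       -0.0002791 ]), 'tau': array([-3.22448868e-04, -5.21560872e+01,  4.65656197e+01,  1.60009222e-02,
       -4.21132006e-05,  5.41741372e-06]), 'tcp_pos': array([0.15661316, 0.52706522, 0.25567505]), 'orientation': array([ 1.43902792e-01,  9.89591660e-01, -5.71918401e-04, -8.01309260e-05]), 'wrist_force': array([ 0.40214075, -0.35355889, -0.21078881]), 'ft_torque': array([-0.05203356, -0.02481176, -0.02105902]), 'opening': 0.9988131497950387}
```

View pics/top0.png

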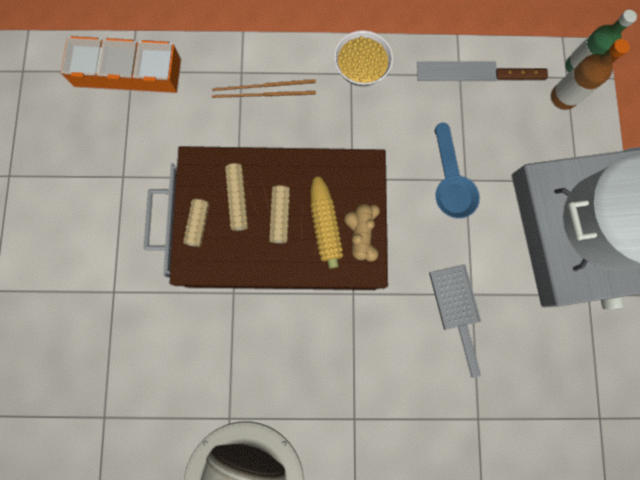

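View pics/scene0.png

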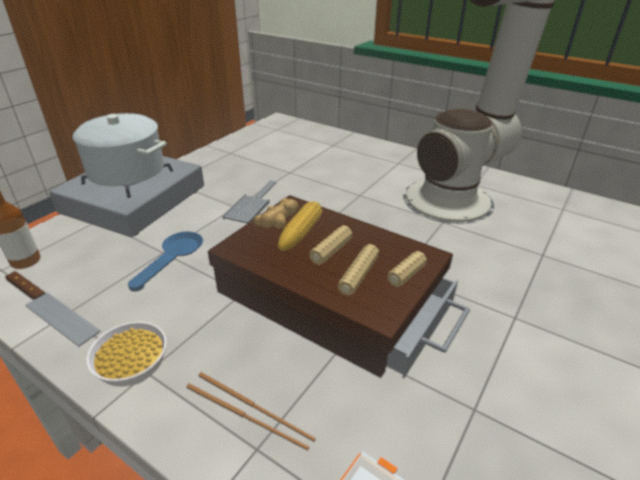

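The top view shows the board at about (171–387, 147–287), the handle bar at u≈149 (v 190–248), and cob3, cob1 and cob2 at (196,223), (236,197) and (280,214). The ear is at (326,222) and the ginger at (364,233).

```bash
python3 - <<'E'
from h import *
np.set_printoptions(precision=4,suppress=True)
C=cam("top")
b=px2w("top",[(179,147),(385,150),(387,287),(171,286)],.11,C);print("board FL FR NR NL\n",b, b.mean(0))
d=(b[1]+b[2]-b[0]-b[3])/2; print("ydir",d/np.linalg.norm(d),np.linalg.norm(d), "xlen",np.linalg.norm(b[0]-b[3]))
h=px2w("top",[(151,191),(147,247)],.052,C);print("handle",h,h.mean(0))
for n,e in dict(cob3=[(201,200),(191,246)],cob1=[(234,164),(239,230)],cob2=[(281,186),(278,243)],ear=[(318,178),(334,267)],ging=[(372,206),(360,261)]).items():
    p=px2w("top",e,.125,C); v=p[0]-p[1]; print(n,p.mean(0),np.linalg.norm(v),np.degrees(np.arctan2(v[1],v[0])))
s=state();print(R.from_quat(s["orientation"]).as_matrix())
E
```

```text
board FL FR NR NL
 [[ 0.6613  0.1372  0.11  ]
 [ 0.6591 -0.2773  0.11  ]
 [ 0.3836 -0.2752  0.11  ]
 [ 0.3826  0.1369  0.11  ]] [ 0.5216 -0.0696  0.11  ]
ydir [-0.0014 -1.      0.    ] 0.4132750294639201 xlen 0.27868005946940994
handle [[0.5857 0.2072 0.052 ]
 [0.4665 0.2075 0.052 ]] [0.5261 0.2074 0.052 ]
cob3 [0.5028 0.0915 0.125 ] 0.09145214510459969 -9.271735024539236
cob1 [0.5553 0.0159 0.125 ] 0.13268787233499602 6.151399170943375
cob2 [ 0.521  -0.0682  0.125 ] 0.1126559608412098 -1.9095953792912397
ear [ 0.5069 -0.1575  0.125 ] 0.177367701512996 10.021302248394859
ging [ 0.4851 -0.2346  0.125 ] 0.11028936539606404 -12.89086199726847
[[-0.9586  0.2848 -0.0003]
 [ 0.2848  0.9586 -0.0011]
 [-0.     -0.0012 -1.    ]]
```

Emit:
{"api": "apply_moves", "payload": {
  "moves": [0, 0, -5.5, 0, 0, 0, 5, 0, 0, -5.5, 0, 0, 0, 5, 0, 0, -5.5, 0, 0, 0, 5, 0, 0, 0, -3, -2.5, 0, 5, 0, 0, 0, -3, -2.5, 0, 5, 0, 0, 0, -3, -2.5, 0, 5, 0, 0, 0, -3, -2.5, 0, 4.5, 0, 0, 0, -3, -2.5, 0, 4.5, 0, 0, 0, -3, -2.5, 0, 4.5, 0, 0, 0, -3, -2.5, 0, 4.5, 0, 0, 0, -3, -2.5, 0, 4.5, 0, 0, 0, -3, -2.5, 0, 4.5]
}}

```text
clock: 1.1
tcp_pos: [0.4345, 0.3003, 0.2502]
orientation: [-0.014, 1.0, -0.004, -0.003]
wrist_force: [0.7, 0.2, -0.5]
opening: 0.527
```

Emit:
{"api": "apply_moves", "payload": {
  "moves": [0, 0, 1.6, -3, -3, 0, 4.5, 0, 0, 0, -3, -3, 0, 4.5, 0, 0, 0, -2, -2.3, 3, 4.5, 0, 0, 0, -1, -1, 3.5, 4.5, 0, 0, 0, 0, 0, 4, 4.5, 0, 0, 0, 0, 0, 2, 4.5, 0, 0, 0, 0, 0, 0, 4.5]
}}

```text
clock: 1.68
tcp_pos: [0.5291, 0.1996, 0.1211]
orientation: [0.006, 1.0, -0.004, -0.002]
wrist_force: [-0.9, 0.3, -0.0]
opening: 0.524
```

```bash
python3 - <<'E'
from h import *
C=snap("wrist","w1"); print(state()["tcp_pos"],state()["orientation"])
c,f,T=C
# project where bar ends expected
for p in [(.586,.2074,.052),(.466,.2074,.052)]:
    q=np.linalg.inv(T)@np.array([*p,1]); print(f*q[0]/q[2]+c["cx"],f*q[1]/q[2]+c["cy"])
E
```

```text
[0.52917641 0.19993107 0.12271532] [ 0.00597213  0.99997219 -0.00414372 -0.00166932]
339.088347997836 355.05747310726053
338.87782271868696 151.88888810905112
```

View pics/w1.png

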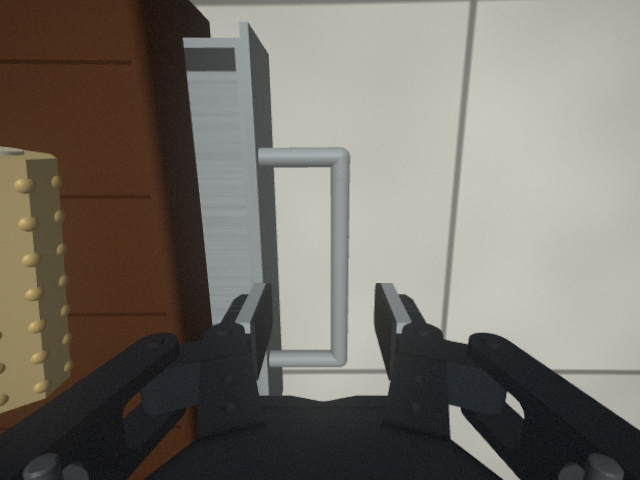

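The bar shows at u≈340 (v 157–358), as predicted. I'll shift +7 mm in y, go down and grip.

Emit:
{"api": "apply_moves", "payload": {
  "moves": [0, 0, 0, 0, 0.8, 1, 4.5, 0, 0, 0, 0, 0, 2.5, 4.5, 0, 0, 0, 0, 0, 2, 4.5, 0, 0, 0, 0, 0, 0.6, 4.5, 0, 0, 0, 0, 0, 0, 0, 0, 0, 0, 0, 0, 0, 0, 0, 0, 0, 0, 0, 0, 0, 0, 0, 0, 0, 0, 0, 0, 0, 0, 0, 0, 0, 0, 0, 0, 0, 0, 0, 0, 0, 0],
  "squeeze": 40
}}

```text
clock: 2.57
tcp_pos: [0.5325, 0.214, 0.0694]
orientation: [0.004, 1.0, -0.002, 0.004]
wrist_force: [2.0, -0.9, -6.9]
opening: 0.094
```

Emit:
{"api": "apply_moves", "payload": {
  "moves": [0, 0, 0, 0, 1.5, 0, 0, 0, 0, 0, 0, 1.5, 0, 0, 0, 0, 0, 0, 1.5, 0, 0, 0, 0, 0, 0, 1.5, 0, 0, 0, 0, 0, 0, 1.5, 0, 0, 0, 0, 0, 0, 1.5, 0, 0, 0, 0, 0, 0, 1.5, 0, 0, 0, 0, 0, 0, 1.5, 0, 0, 0, 0, 0, 0, 1.5, 0, 0, 0, 0, 0, 0, 1.5, 0, 0, 0, 0, 0, 0, 0, 0, 0]
}}

```text
clock: 3.48
tcp_pos: [0.5334, 0.3713, 0.0693]
orientation: [0.006, 1.0, -0.011, 0.004]
wrist_force: [1.1, -17.8, 2.2]
opening: 0.093
```

Emit:
{"api": "apply_moves", "payload": {
  "moves": [0, 0, 0, 0, 0, 0, 4.5, 0, 0, 0, 0, 0, 0, 4.5, 0, 0, 0, 0, 0, 0, 4.5, 0, 0, 0, 0, 0, 0, 4.5, 0, 0, 0, 0, 0, -2, 4.5, 0, 0, 0, 0, 0, -4, 5.5, 0, 0, 0, 0, -3, -3, 5.5, 0, 0, 0, 0, -4, -1, 5.5, 0, 0, 0, 0.5, -4, -1, 5.5, 0, 0, 0, 0.5, -4, 0, 5.5, 0, 0, 0, 0.5, -4, 0, 5.5, 0, 0, 0, 0, -4, 0, 5.5]
}}

```text
clock: 4.48
tcp_pos: [0.5159, 0.1536, 0.1926]
orientation: [-0.002, 1.0, -0.005, 0.011]
wrist_force: [1.2, -0.7, 0.6]
opening: 0.643
```

```bash
python3 - <<'E'
from h import *
np.set_printoptions(precision=4,suppress=True)
C=snap("wrist","w2"); snap("top","top2",(100,120,420,320),2.4); s=state();print(s["tcp_pos"],s["orientation"],s["opening"])
c,f,T=C
for p in [(.5028,.0915,.125),(.5553,.0159,.125)]:
    q=np.linalg.inv(T)@np.array([*p,1]); print(f*q[0]/q[2]+c["cx"],f*q[1]/q[2]+c["cy"])
import pickle; pickle.dump(C,open("C2.pkl","wb"))
E
```

```text
[0.5165 0.1506 0.1929] [ 0.001   0.9999 -0.0055  0.0107] 0.6433407465107429
212.88385307031075 242.27681444567847
94.20717056216691 325.7631638644844
```

View pics/w2.png

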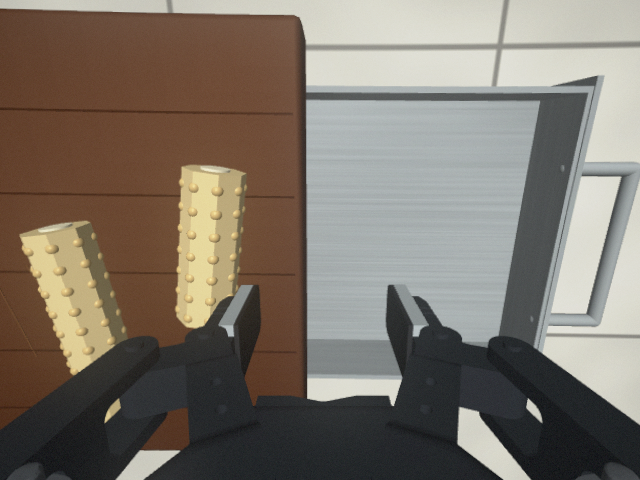

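View pics/top2.png

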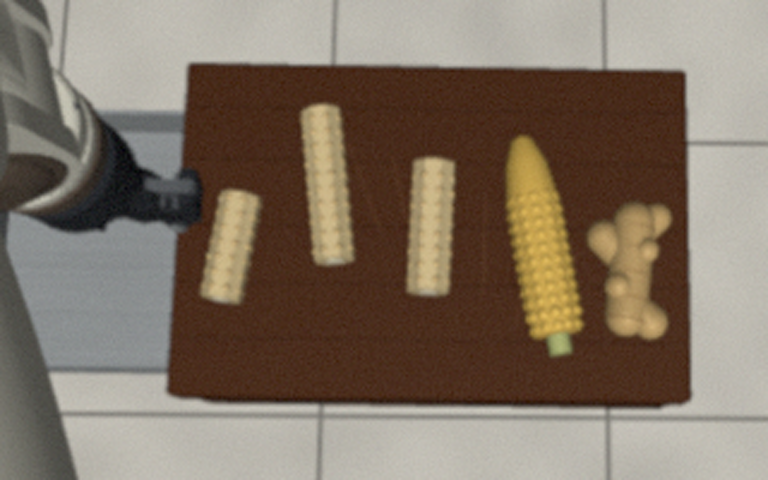

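Cob3 sits at (212,245) in the wrist view, matching the prediction, and the tray is fully out. Next I'll pick cob3.

Emit:
{"api": "apply_moves", "payload": {
  "moves": [-0.6, 1.2, 4.5, 0.7, -3, 0, 6, 0, 0, 4.5, 0.4, -2.5, 0, 6, 0, 0, 0, 0, 0, 0, 6, 0, 0, 0, 0, 0, 1.5, 6, 0, 0, 0, 0, 0, 0, 6]
}}

```text
clock: 5.0
tcp_pos: [0.5051, 0.0961, 0.1814]
orientation: [0.084, 0.996, 0.004, 0.004]
wrist_force: [-0.7, 0.0, -1.0]
opening: 0.701
```

Emit:
{"api": "apply_moves", "payload": {
  "moves": [0, 0, 0, 0.1, -0.5, 1.5, 6, 0, 0, 0, 0, 0, 1.6, 6, 0, 0, 0, 0, 0, 0.8, 6, 0, 0, 0, 0, 0, 0, 6, 0, 0, 0, 0, 0, 0, 2, 0, 0, 0, 0, 0, 0, 2, 0, 0, 0, 0, 0, 0, 2, 0, 0, 0, 0, 0, 0, 2, 0, 0, 0, 0, 0, 0, 2],
  "squeeze": 30
}}

```text
clock: 5.75
tcp_pos: [0.5067, 0.0976, 0.1474]
orientation: [0.079, 0.997, 0.006, 0.008]
wrist_force: [0.1, -0.1, -0.3]
opening: 0.341
```

Emit:
{"api": "apply_moves", "payload": {
  "moves": [0, 0, 0, 0, 0, -3, 2, 0, 0, 0, 0, 0, -2, 2, 0, 0, -3, -0.4, 3.5, 0, 2, 0, 0, -3, -0.4, 3.5, 0, 2, 0, 0, -3, -0.4, 3.5, 0, 2, 0, 0, 0, -0.4, 3.5, 0, 2, 0, 0, 0, -0.4, 3, 0, 2, 0, 0, 0, 0, 0, 2, 2, 0, 0, 0, 0, 0, 0, 2]
}}

```text
clock: 6.5
tcp_pos: [0.5397, 0.2725, 0.185]
orientation: [-0.001, 1.0, 0.007, 0.011]
wrist_force: [-0.7, -1.1, -1.1]
opening: 0.342
```

Emit:
{"api": "apply_moves", "payload": {
  "moves": [0.8, 1.2, 0, 1, 0.2, 3, 2, 0, 0, 0, 0, 0, 3.5, 2, 0, 0, 0, 0, 0, 3.5, 2, 0, 0, 0, 0, 0, 2, 2, 0, 0, 0, 0, 0, 0, 2, 0, 0, 0, 0, 0, 0, 4.5, 0, 0, 0, 0, 0, 0, 4.5, 0, 0, 0, 0, 0, 0, 4.5, 0, 0, 0, 0, 0, 0, 4.5]
}}

```text
clock: 7.25
tcp_pos: [0.5335, 0.2737, 0.0718]
orientation: [0.001, 1.0, 0.002, 0.005]
wrist_force: [0.5, 0.1, 0.7]
opening: 0.53
```

Emit:
{"api": "apply_moves", "payload": {
  "moves": [0, 0, 0, 0, 0, -4, 4.5, 0, 0, 0, 0, 0, -4, 4.5, 0, 0, 0, 0, -1, -3.5, 5.5, 0, 0, -2, -0.3, -4, 0, 6, 0, 0, -2, -0.3, -4, 0, 6, 0, 0, -2, -0.3, -4, 0, 6, 0, 0, 0, -0.3, -4, 0, 6, 0, 0, 0, -0.3, -4, 0, 6, 0, 0, 0, 0, -4, 0, 6, 0, 0, 0, 0, 0, 0, 6, 0, 0, 0, 0, 0, 0, 6]
}}

```text
clock: 8.17
tcp_pos: [0.5693, 0.0154, 0.2106]
orientation: [-0.056, 0.998, 0.003, 0.019]
wrist_force: [-0.7, 0.6, 0.2]
opening: 0.704
```

Emit:
{"api": "apply_moves", "payload": {
  "moves": [0.4, 2.2, 0, 1.3, 0, 2, 6, 0, 0, 0, 0, 0, 2, 6, 0, 0, 0, 0, 0, 0, 6]
}}

```text
clock: 8.42
tcp_pos: [0.5585, 0.0141, 0.1741]
orientation: [-0.055, 0.998, -0.002, 0.004]
wrist_force: [-0.3, 1.0, -0.7]
opening: 0.704
```

```bash
python3 - <<'E'
from h import *
snap("wrist","w3"); s=state();print(s["tcp_pos"],s["orientation"])
E
```

```text
[0.5587445  0.01425956 0.17601866] [-0.0554196   0.99845183 -0.00207492  0.00427923]
```

View pics/w3.png

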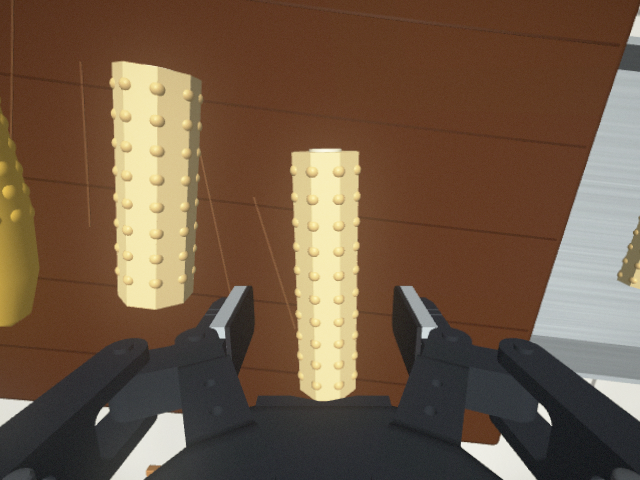

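Cob1 is centred between the jaws (u≈326) and aligned with them.

Emit:
{"api": "apply_moves", "payload": {
  "moves": [0, 0, 0, 0, 0, 1.8, 6, 0, 0, 0, 0, 0, 1.5, 6, 0, 0, 0, 0, 0, 0, 6, 0, 0, 0, 0, 0, 0, 2, 0, 0, 0, 0, 0, 0, 2, 0, 0, 0, 0, 0, 0, 2, 0, 0, 0, 0, 0, 0, 2, 0, 0, 0, 0, 0, 0, 2, 0, 0, 0, 0, 0, -3, 2, 0, 0, 0, 0, 0, -2, 2, 0, 0, 0, 0, 0, 0, 2]
}}

```text
clock: 9.38
tcp_pos: [0.5607, 0.019, 0.2059]
orientation: [-0.058, 0.998, -0.002, 0.01]
wrist_force: [0.8, 0.8, -0.3]
opening: 0.333
```

Emit:
{"api": "apply_moves", "payload": {
  "moves": [0, 0, 2.2, 0.8, 3.8, 0, 2, 0, 0, 2.2, 0.8, 3.8, 0, 2, 0, 0, 2.2, 0.8, 3.8, 0, 2, 0, 0, 0, 0.6, 3.8, 0, 2, 0, 0, 0, 0.6, 3.6, 0, 2, 0, 0, 0, 0, 1.8, 0, 2, 0, 0, 0, 0, 0, 0, 2, 0, 0, 0, 0, 0, 0, 2]
}}

```text
clock: 10.05
tcp_pos: [0.5156, 0.2296, 0.2032]
orientation: [0.005, 1.0, -0.001, 0.012]
wrist_force: [-0.5, -0.8, -0.7]
opening: 0.34
```

```bash
python3 - <<'E'
from h import *
snap("wrist","w4"); s=state();print(s["tcp_pos"],s["orientation"])
E
```

```text
[0.51563502 0.22917195 0.20304666] [ 0.00521391  0.99991563 -0.00115262  0.01184165]
```

View pics/w4.png

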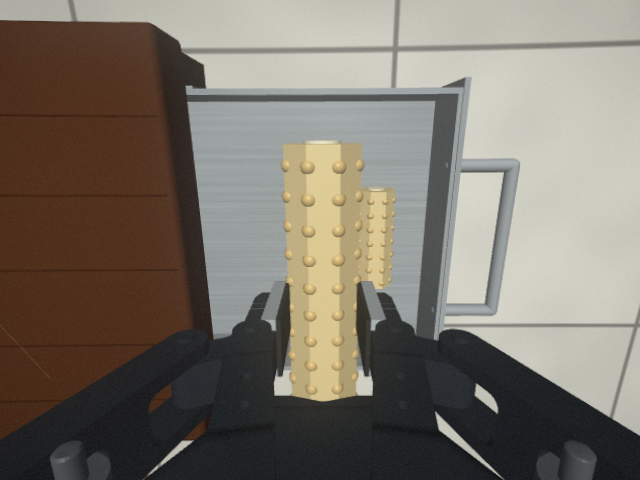

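Cob3 lies in the tray at (378,238), close to the front wall, so cob1 can go just behind it.

Emit:
{"api": "apply_moves", "payload": {
  "moves": [0, 1.3, 0.5, -0.5, -0.8, 3.5, 2, 0, 0, 0, 0, 0, 4, 2, 0, 0, 0, 0, 0, 3.5, 2, 0, 0, 0, 0, 0, 2, 2, 0, 0, 0, 0, 0, 0, 2, 0, 0, 0, 0, 0, 0, 4, 0, 0, 0, 0, 0, 0, 4, 0, 0, 0, 0, 0, 0, 4, 0, 0, 0, 0, 0, 0, 4]
}}

```text
clock: 10.85
tcp_pos: [0.5259, 0.2126, 0.0742]
orientation: [0.015, 1.0, 0.0, 0.004]
wrist_force: [-0.8, 0.0, -0.5]
opening: 0.47
```

Emit:
{"api": "apply_moves", "payload": {
  "moves": [0, 0, 0, 0, 0, -3.5, 4, 0, 0, 0, 0, 0, -4, 4.5, 0, 0, 0, 0, -1, -3.5, 5.5, 0, 0, 0, 0, -4, -1, 6, 0, 0, 0, 0, -4, 0, 6, 0, 0, 0, 0, -4, 0, 6, 0, 0, 0, 0, -4, 0, 6, 0, 0, 0, 0, -4, 0, 6, 0, 0, 0, 0, -4, 0, 6, 0, 0, 0, 0, -3, 0, 6, 0, 0, 0, 0, 0, 0, 6, 0, 0, 0, 0, 0, 0, 6]
}}

```text
clock: 11.85
tcp_pos: [0.5209, -0.0781, 0.2199]
orientation: [0.012, 1.0, 0.0, 0.02]
wrist_force: [-0.3, 0.3, 0.3]
opening: 0.705
```

Emit:
{"api": "apply_moves", "payload": {
  "moves": [0, 2.3, 0.5, 0, 0.9, 2, 6, 0, 0, 0, 0, 0, 2, 6, 0, 0, 0, 0, 0, 0, 6]
}}

```text
clock: 12.1
tcp_pos: [0.5236, -0.0684, 0.184]
orientation: [0.017, 1.0, 0.0, 0.004]
wrist_force: [-0.8, -0.4, -0.6]
opening: 0.702
```

```bash
python3 - <<'E'
from h import *
snap("wrist","w5"); snap("top","top5"); s=state();print(s["tcp_pos"],s["orientation"])
E
```

```text
[ 0.52419867 -0.06840698  0.18684233] [1.66070464e-02 9.99847656e-01 2.15086052e-04 5.36877997e-03]
```

View pics/w5.png

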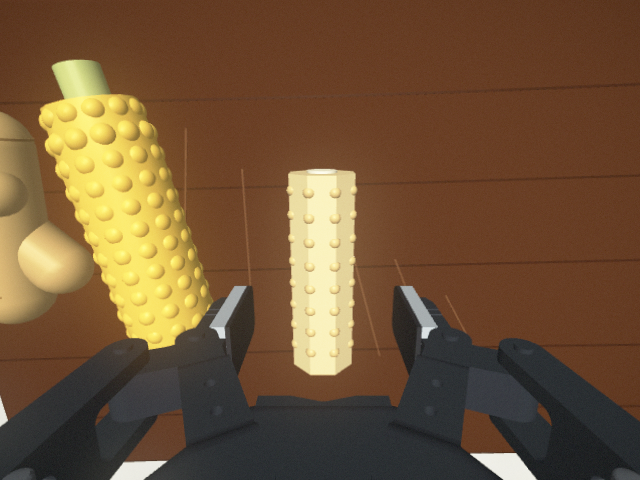

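Cob2 is centred (u≈322), and the ear's edge is close to the left finger. I'll narrow the opening a little and go down.

Emit:
{"api": "apply_moves", "payload": {
  "moves": [0, 0, 0, 0, 0, 1, 5.2, 0, 0, 0, 0, 0, 2, 5.2, 0, 0, 0, 0, 0, 1.3, 5.2, 0, 0, 0, 0, 0, 0, 5.2, 0, 0, 0, 0, 0, 0, 2, 0, 0, 0, 0, 0, 0, 2, 0, 0, 0, 0, 0, 0, 2, 0, 0, 0, 0, 0, 0, 2, 0, 0, 0, 0, 0, 0, 2, 0, 0, 0, 0, 0, -3, 2, 0, 0, 0, 0, 0, -2.5, 2, 0, 0, 0, 0, 0, 0, 2]
}}

```text
clock: 13.2
tcp_pos: [0.5258, -0.0661, 0.2075]
orientation: [0.015, 1.0, -0.0, 0.011]
wrist_force: [0.9, 0.4, 0.5]
opening: 0.363
```

```bash
python3 - <<'E'
from h import *
im=cv2.imread("pics/top5.png")[140:300,60:260]; cv2.imwrite("pics/top5c.png",cv2.resize(im,None,fx=3,fy=3,interpolation=cv2.INTER_CUBIC))
E
```

```text
(no output)
```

View pics/top5c.png

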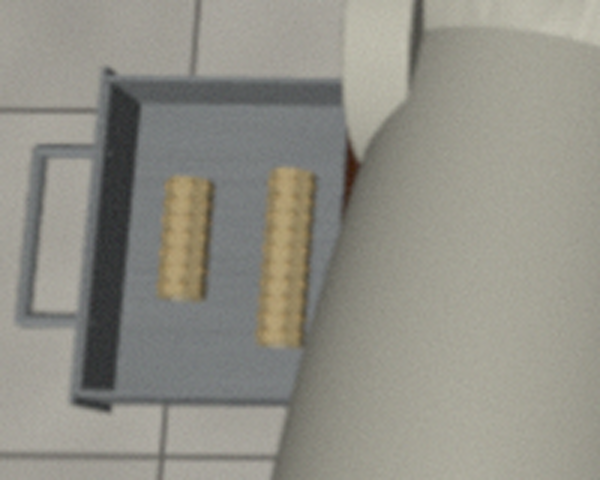

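```bash
python3 - <<'E'
from h import *
np.set_printoptions(precision=3,suppress=True)
k=lambda x,y:(x/3+60,y/3+140)
print(px2w("top",[k(185,238),k(288,258)],.030),px2w("top",[k(125,395),k(135,100)],.01))
E
```

```text
[[0.529 0.273 0.03 ]
 [0.515 0.199 0.03 ]] [[0.419 0.315 0.01 ]
 [0.637 0.326 0.01 ]]
```

The top view shows cob3 at y≈0.273 and cob1 at y≈0.199, parallel with a 43 mm gap. Cob2 fits between them at y≈0.236.

Emit:
{"api": "apply_moves", "payload": {
  "moves": [0, 0, -0.3, 0, 4, 0, 2, 0, 0, -0.3, 0, 4, 0, 2, 0, 0, -0.3, 0, 4, 0, 2, 0, 0, -0.3, 0, 4, 0, 2, 0, 0, 0, 0, 4, 0, 2, 0, 0, 0, 0, 4, 0, 2, 0, 0, 0, 0, 4, 0, 2, 0, 0, 0, 0, 1, 0, 2, 0, 0, 0, 0, 0, 0, 2, 0, 0, 0, 0, 0, 0, 2]
}}

```text
clock: 14.03
tcp_pos: [0.5325, 0.2347, 0.2072]
orientation: [0.007, 1.0, -0.001, 0.014]
wrist_force: [0.2, -0.4, -0.3]
opening: 0.364
```

Emit:
{"api": "apply_moves", "payload": {
  "moves": [0, 1.5, 0, 0.8, 0, 3, 2, 0, 0, 0, 0, 0, 4, 2, 0, 0, 0, 0, 0, 3, 2, 0, 0, 0, 0, 0, 1.5, 2, 0, 0, 0, 0, 0, 0, 2, 0, 0, 0, 0, 0, 0, 2]
}}

```text
clock: 14.53
tcp_pos: [0.527, 0.2269, 0.0896]
orientation: [0.01, 1.0, -0.0, 0.002]
wrist_force: [0.0, 0.0, -0.1]
opening: 0.361
```

Emit:
{"api": "apply_moves", "payload": {
  "moves": [0, 0, 0, 0, 1, 0, 2, 0, 0, 0, 0, 0, 0, 2, 0, 0, 0, 0, 0.1, 1.7, 2, 0, 0, 0, 0, 0, 0, 2, 0, 0, 0, 0, 0, 0, 2]
}}

```text
clock: 14.95
tcp_pos: [0.531, 0.2381, 0.0799]
orientation: [0.012, 1.0, 0.001, 0.007]
wrist_force: [1.0, 0.7, -0.6]
opening: 0.362
```

```bash
python3 - <<'E'
from h import *
snap("wrist","w6"); s=state();print(s["tcp_pos"],s["orientation"],s["wrist_force"])
E
```

```text
[0.53084357 0.23805453 0.0796277 ] [0.01192241 0.99990748 0.00141078 0.00639467] [ 0.04839506  0.06932916 -0.20384642]
```

View pics/w6.png

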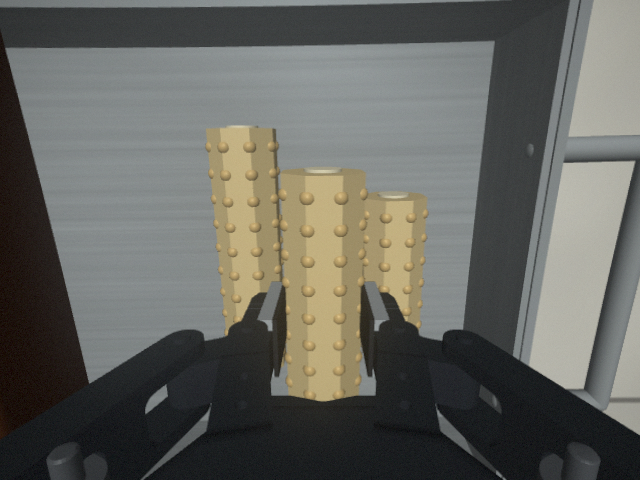

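Cob2 (u 282–365) sits right above the gap between cob1 and cob3. I'll go down a little more and release.

Emit:
{"api": "apply_moves", "payload": {
  "moves": [0, 0, 0, 0, 0, 1.1, 2, 0, 0, 0, 0, 0, 0, 2, 0, 0, 0, 0, 0, 0, 4.2, 0, 0, 0, 0, 0, 0, 4.2, 0, 0, 0, 0, 0, 0, 4.2, 0, 0, 0, 0, 0, 0, 4.2, 0, 0, 0, 0, 0, -3, 4.2, 0, 0, 0, 0, 0, -4, 4.2, 0, 0, 0, 0, 0, -4, 4.2, 0, 0, 0, 0, 0, -1, 4.2, 0, 0, 0, 0, 0, 0, 4.2]
}}

```text
clock: 15.92
tcp_pos: [0.5286, 0.2374, 0.1939]
orientation: [0.012, 1.0, 0.001, 0.006]
wrist_force: [0.5, -0.2, -0.6]
opening: 0.495
```

```bash
python3 - <<'E'
from h import *
np.set_printoptions(precision=3,suppress=True)
C=snap("wrist","w7"); s=state();print(s["tcp_pos"],s["orientation"])
c,f,T=C
for p in [(.56,.3704,.052)]:
    q=np.linalg.inv(T)@np.array([*p,1]); print(f*q[0]/q[2]+c["cx"],f*q[1]/q[2]+c["cy"])
E
```

```text
[0.529 0.237 0.193] [0.012 1.    0.001 0.006]
492.54563698513823 266.23888037190324
```

View pics/w7.png

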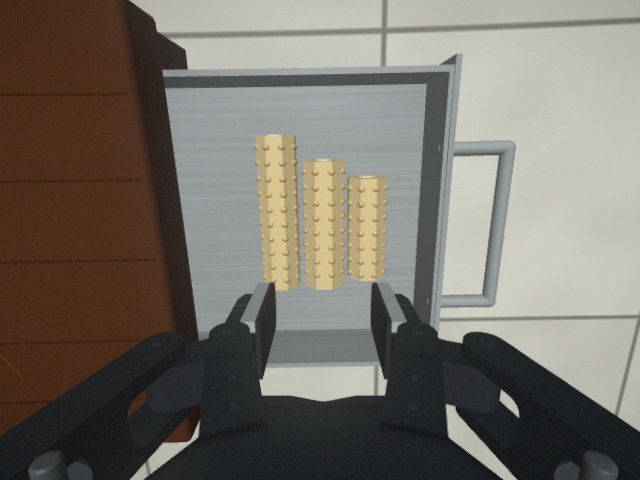

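All three cobs lie flat side by side in the tray (u 256–386, v 135–290). Now I'll go in front of the handle with the fingers shut and push the tray home.

Emit:
{"api": "apply_moves", "payload": {
  "moves": [0, 0.5, 0.5, 0, 4, 0, 0, 0, 0, 0.5, 0, 4, 0, 0, 0, 0, 0, 0, 4, 0, 0, 0, 0, 0, 0, 4, 0, 0, 0, 0, 0, 0, 1.5, 0, 0, 0, 0, 0, 0, 0, 0, 0, 0, 0, 0, 0, 0, 0, 0]
}}

```text
clock: 16.55
tcp_pos: [0.5338, 0.4175, 0.1819]
orientation: [0.023, 1.0, -0.002, -0.002]
wrist_force: [-0.1, -0.4, 0.2]
opening: 0.002
```

Emit:
{"api": "apply_moves", "payload": {
  "moves": [0, 0, -2.5, 0.5, 0, 3, 0, 0, 0, 0, 0, 0, 4, 0, 0, 0, 0, 0, 0, 3, 0, 0, 0, 0, 0, 0, 2, 0, 0, 0, 0, 0, 0, 0, 0]
}}

```text
clock: 16.97
tcp_pos: [0.5275, 0.4116, 0.0542]
orientation: [0.001, 1.0, -0.003, -0.003]
wrist_force: [-0.2, -0.7, -1.1]
opening: -0.0
```

Emit:
{"api": "apply_moves", "payload": {
  "moves": [0, 0, 0, 0, -1.2, 0, 0, 0, 0, 0, 0, -1.2, 0, 0, 0, 0, 0, 0, -1.2, 0, 0, 0, 0, 0, 0, -1.4, 0, 0, 0, 0, 0, 0, -1.4, 0, 0, 0, 0, 0, 0, -1.4, 0, 0, 0, 0, 0, 0, -1.4, 0, 0, 0, 0, 0, 0, -1.4, 0, 0, 0, 0, 0, 0, -1.4, 0, 0, 0, 0, 0, 0, -1.4, 0, 0, 0, 0, 0, 0, -1.2, 0, 0, 0, 0, 0, 0, 0, 0, 0]
}}

```text
clock: 17.97
tcp_pos: [0.5272, 0.2487, 0.0595]
orientation: [0.003, 1.0, -0.001, -0.002]
wrist_force: [-0.0, -0.4, -0.6]
opening: 0.003
```

Emit:
{"api": "apply_moves", "payload": {
  "moves": [0, 0, 0, 0, -1, 0, 0, 0, 0, 0, 0, -0.8, 0, 0, 0, 0, 0, 0, -0.7, 0, 0, 0, 0, 0, 0, -0.5, 0, 0, 0, 0, 0, 0, 0, 0, 0]
}}

```text
clock: 18.38
tcp_pos: [0.5273, 0.2191, 0.0601]
orientation: [0.002, 1.0, 0.003, -0.002]
wrist_force: [-0.1, 5.2, -1.2]
opening: -0.0
```

Emit:
{"api": "apply_moves", "payload": {
  "moves": [0, 0, 0, 0, -0.6, 0, 0, 0, 0, 0, 0, -0.6, 0, 0, 0, 0, 0, 0, -0.6, 0, 0]
}}

```text
clock: 18.63
tcp_pos: [0.5271, 0.2179, 0.0606]
orientation: [-0.004, 1.0, 0.022, -0.002]
wrist_force: [-2.3, 36.0, -6.9]
opening: 0.0
```

The force rose to 36 N with no motion, so the tray is at its stop. I'll back off and check.

Emit:
{"api": "apply_moves", "payload": {
  "moves": [0, 0, 0, 0, 0.5, 0, 0, 0, 0, 0, 0, 2.5, 0, 0, 0, 0, 0, 0, 3, 0, 0, 0, 0, 0, 0, 3, -3, 0, 0, 0, 0, 0, 4, -3, 0, 0, 0, 0, 0, 4, -3, 0, 0, 0, 0, 3, 2.5, 0, 0, 0, 0, 0, 3, 2.5, 0, 0, 0, 0, 0, 3, 2.5, 0, 0, 0, 0, 0, 0, 0, 0, 0]
}}

```text
clock: 19.47
tcp_pos: [0.4334, 0.457, 0.1567]
orientation: [-0.004, 1.0, 0.023, -0.002]
wrist_force: [-0.5, -0.9, 0.1]
opening: -0.001
```

```bash
python3 - <<'E'
from h import *
snap("top","top8",(100,120,500,400),2); s=state();print(s["tcp_pos"],s["wrist_force"],s["clock"])
E
```

```text
[0.43522084 0.45552349 0.15656563] [-0.03821856 -0.68294514 -0.47063336] 19.5167
```

View pics/top8.png

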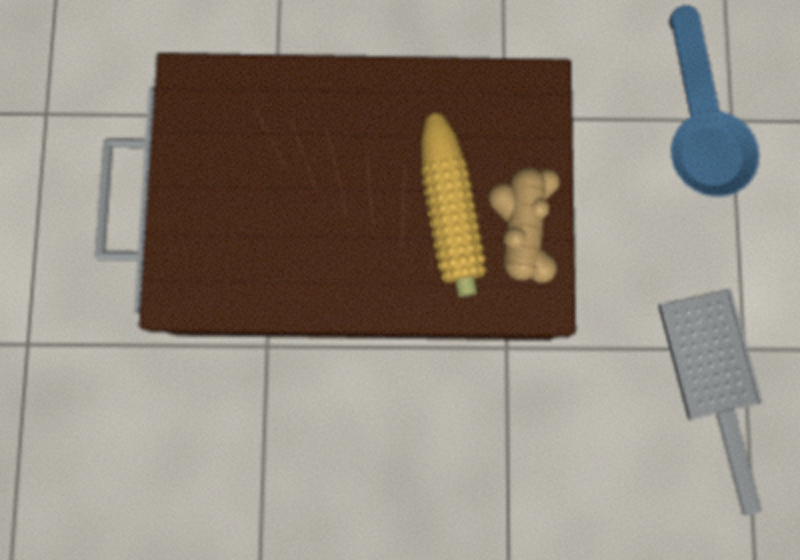

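The tray is home: the bar is at u≈152, against 149 when it started ajar. The board holds only the ear and the ginger, and these, the grater and the spoon rest have not visibly moved.

```bash
python3 - <<'E'
from h import *
print(px2w("top",[(152,220)],.052)); print(hand_in())
E
```

```text
[[0.52336968 0.20096585 0.052     ]]
the job is handed in; nothing more can be done
None
```

I pulled the tray fully out by its handle and put the three cobs into it side by side. Then I pushed it home with closed fingers and handed in at 19.6 s of the 72 s allowed.

- **Tray:** the push ended against the stop, with the wrist force rising to about 36 N (limit 120 N) and no further motion. In the last picture the handle bar is at y ≈ 0.201 m, and I expected about 0.200 m for fully home. That picture reading is good to a few millimetres; the tray must be within 8 mm.
- **Cobs:** they lay flat and unstacked in the tray just before the push. They were under the board afterwards, so I could not see them again.
- **Other items:** the ear, ginger, grater and spoon rest look unmoved in the last picture, judged by eye. No check failed or disagreed.

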